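Snap the yarn-guide module onto the tufting station's rail

TASK

Take the orange yarn-guide module, hook its lip over the upper edge of the aluminium rail on the sloping console, in line with the orange pointer, and tilt it down until its foot clip snaps under the rail's lower edge, so that it sits flush and straight. Feel for the rail and press gently, without forcing it; leave the blue spare module and everything else on the table where they are, and let go at the end.

Things in the scene. Friction and masses are not known exactly. Their poses are not given: they have to be found in the camera images.
- guide_mid (a point): Centre of the loose orange module's housing (0.11-0.23 kg; x 56, y 36, z 48 mm; x -30 to +26 from here; fittings 6 mm high on top). Starts flat on the table, this point 34 mm up. z out of its top, x to its lip end. Flat underside (the seat) at z -24; hook, foot and clip hang 10 mm below that. Grip its 36 mm width here or higher: fingertips over 24 mm below this point would meet the rail
- guide_lip (a point): Top of the orange module's lip near its tip; from guide_mid x +16.7, z -30 mm; axes as module. Its black hook: wall with inner face at x +18.5, outer x +26, from the seat down to z -34; lip 4 mm thick (z -34 to -30) pointing to -x, round tip at x +14.7. The 6 mm slot between lip and seat takes the 3 mm rail edge, also with the foot raised about 18 degrees
- guide_nose (a point): Tip of the orange module's white sprung foot clip (moves with it): from guide_mid x -14, z -28 mm; flat catching top, steep ramp beneath (35 degrees off z). A fixed black rear foot stands behind it at x -30 to -26, z -34. Once seated the nose lies under the rail's lower edge
- guide_clip (a joint): How far the orange module's foot clip is pushed outward against its spring, m: 0 at rest and again once snapped under the rail, at most 0.0045. The spring gives 2.5 N at rest, 4.3 N fully out; pushing the foot home takes about 5 to 10 N at the clip
- rail_nominal (a point): Point on the aluminium rail's top face, mid-length, on its centre line when the rail is at mid adjustment. x up the slope (20 degrees), y along the rail, z out of the board. The rail is clamped in slots anywhere up to 14 mm up or down the slope (x) from here: this is not measured, feel or see it. y and z are true. Seated: guide_mid 24 mm over the top face, 1 mm down-slope of the real centre line
- console: Fixed wooden console, 360 mm wide, board sloping up away from the robot. Origin on the table below mid-board; x ahead, y along rail. Board surface 16 mm below the rail's top face, to 75 mm either side of rail_nominal. Rail 35 x 345 mm, its round long edges being 3 mm thick flanges that overhang a 19 mm wide web by 8 mm, 13 mm above the board. Grey end stops 30 mm high at y +-140 to 162
- pointer_tip (a point): Tip of the flat orange pointer plate (16 mm wide, 3 mm thick) lying on the board near its lower edge; axes as rail_nominal. The module's middle must stand at this y along the rail. The pointer lies up to 40 mm left or right of the rail's middle
- spare_mid (a point): the loose blue spare module, of the same shape as the orange one; centre of its housing, 34 mm up; to be left alone
- cone_white_mid (a point): loose empty white plastic cone core, 60 mm wide at the foot, 155 mm high; half-way up; to be left alone
- cone_green_mid (a point): loose empty green plastic cone core, same size; half-way up; to be left alone
- glue: loose white plastic bottle, 56 mm across, 150 mm high; origin at its underside; to be left alone
- cup: loose clear plastic cup, 76 mm across, 100 mm high; origin at its underside; to be left alone
- driver: loose screwdriver with a red handle lying on the table; origin at its underside; to be left alone
- guide: the orange module as a  origin 34 mm below guide_mid along its own z, same axes
There are look-alikes about, which are no part of the job. There is more than one size of the guide; the job needs the largest.

How it is judged:
On the way:
1. the lip is over the rail's upper edge, below the rail's top face, with the foot still raised (z of guide_lip in the frame of rail_nominal below -0.003 m and x of guide_lip in the frame of rail_nominal between 0 and 0.06 m and angle between the z axis of guide_mid and the z axis of rail_nominal, either way round above 0.12 rad and y of guide_mid in the frame of pointer_tip between -0.03 and 0.03 m), for 0.1 s.
At the end, for the whole second after the job is handed in: The orange module sits on the rail at rest and released: its centre 24 mm above the rail's top face (-2.5/+1.6 mm), its top face parallel to the rail within 0.06 rad and in line with it within 0.08 rad, its middle within 10 mm of the pointer along the rail, its clip sprung back to under 1.2 mm (z of guide_mid in the frame of rail_nominal between 0.0215 and 0.0256 m and angle between the z axis of guide_mid and the z axis of rail_nominal, either way round below 0.06 rad and angle between the x axis of guide_mid and the x axis of rail_nominal, either way round below 0.08 rad and y of guide_mid in the frame of pointer_tip between -0.01 and 0.01 m and value of joint guide_clip below 0.0012 m and linear speed of guide below 0.01 m/s); the robot touches nothing.
It fails at once if the module is dragged or pressed against the rail or console with more than 35 N while its foot is still raised (contact force between guide and console above 35 N and angle between the z axis of guide_mid and the z axis of rail_nominal, either way round above 0.15 rad).
It fails at once if the module is ever pressed against the rail or console with more than 40 N (contact force between guide and console above 40 N).
It fails at once if the arm or gripper pushes the console with more than 30 N (contact force between the arm and console above 30 N).
It fails at once if the blue spare module or another bystander is moved by more than 25 mm (distance of any of spare_mid, cone_white_mid, cone_green_mid, glue, cup, driver from where it was at the start of the episode above 0.025 m).
It also fails if it takes over 54 s, if anything falls off the work surface, if the arm or the gripper's body presses on something with over 40 N, if the wrist force passes 120 N, or if a joint passes its speed limit or range.

ROBOT

A 6-joint arm with a two-finger parallel gripper is mounted at the origin on the work surface. World frame = base frame: x ahead of the robot, y to its left, z up, the work surface at z = 0. Lengths are in m, angles in rad, forces in N, time in s.
With the tool pointing down it reaches from about 0.35 to 0.975 m from the base axis. Payload 4.9 kg.
Tool frame: the origin (TCP) lies at the very end of the fingers, on their centre line; the grasp point (between the pads) lies manip.grip_point_offset behind it (manip.grip_point_offset is the distance from the TCP to the grasp point, in m); z points along the fingers, y is the direction in which the jaws open and shut (so a half turn about z gives the same grasp; the last joint's range is limited). The gripper opens to 85 mm and grips with 20 to 120 N. Pads are 22 mm wide; open, the fingers measure 114 mm over their backs; the gripper's body (76 mm by 85 mm) begins 54 mm behind the grasp point. The pads swing forward as they close: fully open they stand 13 mm farther back than shut.
Start: joints at [-1.463, 0.053, 1.613, -0, 1.476, -0.119], TCP at [0.141, -0.609, 0.231] pointing down, gripper open.
Joint ranges: [-3.01, 3.01], [-1.01, 2.22], [0.06, 2.58], [-1.02, 4.17], [0.09, 2.62], [-3.14, 3.14]. Speed limits (rad/s): [2.57, 2.57, 3.14, 3.14, 3.14, 3.14].

INTERFACE

Orientations are given as a unit quaternion [w, x, y, z].
In Python, from plant import status, grab_frame, camera_params, ticket, boxes_of, outline_of, manip gives the robot as it stands. The module is installed in compiled form; this text tells all that it offers.
- The arm moves only by the tool play_rows, never from a script. Its argument "deltas" is a list of rows, each a list of 2 entries, a list of its own where there are three numbers: the shift along the world's x, y, z in m, then the turn about the world's z in rad. A call has 1 to 5 rows; each row is the pose to reach, as a shift and turn from the pose commanded when the call began; what a row does not reach only later rows make up. A row lasts 1/8 s, in which the tool goes at most 62.5 mm and 10.7 degrees, less where a joint would pass 70% of its speed; a pose out of reach is approached as far as the arm can. A call with a gripper value outside its range is refused whole. "grip" is the opening, from -1 (shut) to 1 (fully open), set as the call begins (left out, the last holds). The fingers move at their own pace and stop on an object; the grip force is fixed at half the most. Time passes only in rows, so rows that repeat a pose let the fingers close. It gives the time, the measured TCP pose, the force and the opening at its end, in the units of the state.
- status.state(): the state, without advancing time (a new reading comes with each control period).
- grab_frame(name): name is "scene" or "side" or "wrist"; returns (picture, depth): 384x512x3 uint8, blue, green, red; 384x512 float32, m along the optical axis (not along the pixel's ray), 0 where there is no reading.
- camera_params(name): a dict with "mtx" (3x3 intrinsics, pixels), "world_from_camera" (4x4, takes a point from camera to world coordinates). Camera axes: x right, y up, looking along -z (the intrinsics and any distortion apply to the point x, -y, -z); pixel columns grow to the right and rows downward; lengths in m; the calibration is good to about 2 mm. The wrist camera is an equidistant fisheye: a pixel r from the principal point sees the ray r / f radians off the axis. A picture is of the moment at which its call begins: read the wrist's pose just before it. camera_params takes no time and is no camera call; for the wrist camera it gives the pose at the moment of the call.
- ticket.job_done(): hands the job in, once; it reports no verdict.
Trained networks look in the newest picture that a camera, given by its name, has taken for a name from the list of things; names that differ only in an ending like _2 or _b are one class to them, and where a whole thing is asked for, a point or a joint stands for the part that bears it (a point fixed in the world has none). Each returns a list of dicts, best first, with "confidence" (0 to 1); they miss things now and then, are a little off and sometimes report something else, mostly with a low value. They report only what shows in the picture. A call takes as long as a camera call. They do not tell look-alikes from the thing itself.
- boxes_of(camera, name): "box" ([left, top, right, bottom] in pixels, round what is visible of it).
- outline_of(camera, name): "region" (384x512 bool, what is visible of it) and "box" ([left, top, right, bottom] in pixels, round what is visible of it).
The state is a dict: "time": time; "joint_pos": joint angles; "joint_vel": joint speeds; "joint_efforts": joint torques, N m; "tool_pos": TCP position; "tool_rot": TCP orientation; "contact_force": force on the tool from outside, world axes, zero at the start; "ft_torque": the same for the moment, N m; "gripper_width": opening from 0.0 (shut) to 1.0 (fully open).
Only numpy, scipy, OpenCV 4.12 (cv2) and the standard library are available. Lean on these libraries where they do the work, as an engineer would, in place of code of your own. Each camera call takes 0.05 s, during which the arm holds its last target.

## Working session

There is one attempt and no reset: what is moved stays moved. The work goes in short steps, Python scripts to look and compute and a tool call to move; the robot and the scene stay as the last step left them, time stands still between calls to the robot, and variables do not carry over. Pictures are saved under pics/ and viewed, and the job is handed in when it is done.

Besides the shell and the picture viewer there is one more tool, called by a JSON object that holds its "method" and its "body". play_rows: Moves the arm, as the interface text tells. Its arguments: {"type":"object","properties":{"deltas":{"type":"array"},"grip":{"type":"number"}},"required":["deltas"]}

```bash
mkdir -p pics; cat > h.py <<'E'
import numpy as np, cv2
from plant import status, grab_frame, camera_params, ticket, boxes_of, outline_of, manip
E
python3 - <<'E'
from h import *
print(manip.grip_point_offset, status.state())
for c in ["scene","side","wrist"]:
    p,d=grab_frame(c); cv2.imwrite(f"pics/{c}0.png",p); np.save(f"{c}0.npy",d)
    cp=camera_params(c); print(c,cp)
    for n in ["guide_mid","spare_mid","pointer_tip"]:
        print(c,n,[(np.round(b["box"]),round(b["confidence"],2)) for b in boxes_of(c,n)])
E
```

```text
0.0187 {'time': 0.0, 'joint_pos': array([-1.46296529e+00,  5.33466198e-02,  1.61430259e+00,  2.89775560e-05,
        1.47601868e+00, -1.19008301e-01]), 'joint_vel': array([-4.69519315e-04,  4.15537785e-06, -2.46635209e-03, -7.76462993e-04,
        7.00188948e-04, -2.43438392e-04]), 'joint_efforts': array([ 2.11967636e-03, -3.93681192e+01, -3.70174849e+01,  1.63182708e-04,
        7.22361845e-03, -1.06432495e-06]), 'tool_pos': array([ 0.14049673, -0.60835635,  0.23006425]), 'tool_rot': array([-1.03752218e-03,  9.93574504e-01,  1.13175214e-01,  2.02209377e-05]), 'contact_force': array([0.66425192, 0.313735  , 0.01786777]), 'ft_torque': array([ 0.01445887, -0.03294999, -0.0096377 ]), 'gripper_width': 0.9961577407235692}
scene {'mtx': array([[443.21183123,   0.        , 250.75366571],
       [  0.        , 443.21183123, 187.24892264],
       [  0.        ,   0.        ,   1.        ]]), 'world_from_camera': array([[ 0.54960613, -0.64185683,  0.53474566,  1.37983035],
       [ 0.83530987,  0.43278112, -0.33905446, -0.46329097],
       [-0.01380341,  0.63302473,  0.7740085 ,  1.27019798],

[... 766 characters left out ...]
 0.66), (array([256., 137., 270., 151.]), 0.51), (array([267., 153., 284., 167.]), 0.43)]
side spare_mid [(array([274., 100., 296., 123.]), 0.59)]
side pointer_tip [(array([239., 230., 245., 234.]), 0.37)]
wrist {'mtx': array([[297.31863964,   0.        , 259.41431928],
       [  0.        , 297.31863964, 192.77273543],
       [  0.        ,   0.        ,   1.        ]]), 'world_from_camera': array([[ 0.22453116,  0.93928118,  0.25949302,  0.20554379],
       [-0.97446612,  0.21608491,  0.06101713, -0.5934832 ],
       [ 0.00123972, -0.26656741,  0.96381548,  0.37305867],
       [ 0.        ,  0.        ,  0.        ,  1.        ]])}
wrist guide_mid []
wrist spare_mid []
wrist pointer_tip []
```

View pics/scene0.png

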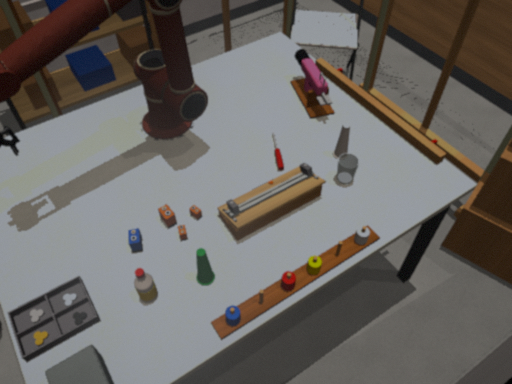

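View pics/side0.png

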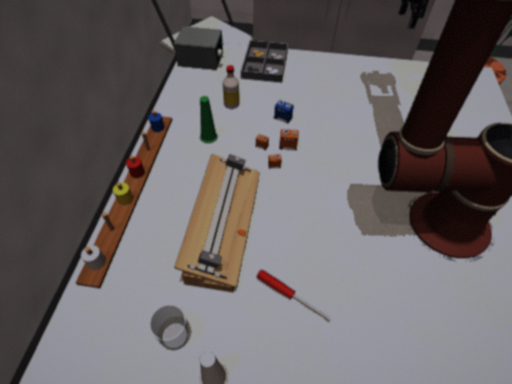

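View pics/wrist0.png

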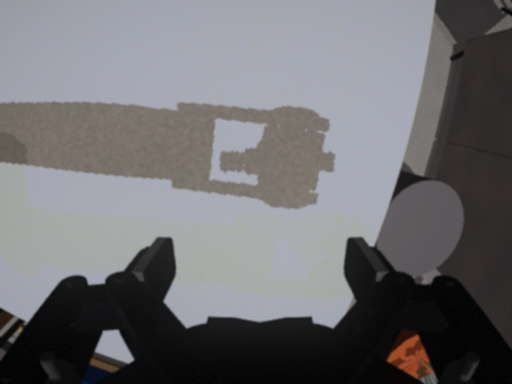

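```bash
cat >> h.py <<'E'
def deproj(c,uv,d,cp=None):
    cp=cp or camera_params(c); K=cp["mtx"];T=cp["world_from_camera"]
    u,v=uv; 
    p=np.array([(u-K[0,2])/K[0,0]*d,-(v-K[1,2])/K[1,1]*d,-d,1])
    return (T@p)[:3]
def cloud(c,d):
    cp=camera_params(c);K=cp["mtx"];T=cp["world_from_camera"]
    v,u=np.mgrid[:384,:512]
    P=np.stack([(u-K[0,2])/K[0,0]*d,-(v-K[1,2])/K[1,1]*d,-d,np.ones_like(d)],-1)
    W=(P@T.T)[...,:3]; W[d==0]=np.nan; return W
E
python3 - <<'E'
from h import *
s=cv2.imread("pics/scene0.png"); d=cv2.imread("pics/side0.png")
a=cv2.resize(s[190:260,110:220],None,fx=5,fy=5,interpolation=cv2.INTER_CUBIC)
b=cv2.resize(d[90:175,235:325],None,fx=5,fy=5,interpolation=cv2.INTER_CUBIC)
cv2.imwrite("pics/cropA.png",a);cv2.imwrite("pics/cropB.png",b)
cv2.imwrite("pics/cropC.png",cv2.resize(d[145:295,165:275],None,fx=4,fy=4,interpolation=cv2.INTER_CUBIC))
for c,im,pts in [("scene",s,[(167,214),(195,212),(182,232),(135,238)]),("side",d,[(289,138),(262,141),(275,160),(284,110),(242,232)])]:
    W=cloud(c,np.load(c+"0.npy"))
    for u,v in pts: print(c,(u,v),np.round(W[v,u],3))
    hsv=cv2.cvtColor(im,cv2.COLOR_BGR2HSV)
    m=((hsv[...,0]<16)&(hsv[...,1]>150)&(hsv[...,2]>90)).astype(np.uint8)
    n,l,st,ce=cv2.connectedComponentsWithStats(m)
    for i in range(1,n):
        if st[i,4]>12:
            w=W[l==i]; print(c,st[i],np.round(np.nanmedian(w,0),3),np.round(np.nanpercentile(w,2,axis=0),3),np.round(np.nanpercentile(w,98,axis=0),3))
E
```

```text
scene (167, 214) [ 0.482 -0.231  0.059]
scene (195, 212) [ 0.514 -0.143  0.039]
scene (182, 232) [ 0.562 -0.219  0.039]
scene (135, 238) [ 0.51  -0.361  0.058]
scene [292  81  15  25 106] [0.175 0.569 0.01 ] [0.098 0.536 0.002] [0.252 0.597 0.017]
scene [323 105  10   8  54] [0.329 0.602 0.01 ] [0.306 0.581 0.004] [0.355 0.616 0.018]
scene [307 108   8   8  35] [0.304 0.528 0.009] [0.278 0.517 0.002] [0.326 0.54  0.014]
scene [427 138  11   6  33] [0.721 0.818 0.017] [ 0.423  0.778 -0.494] [0.736 1.34  0.042]
scene [276 149   7  19  83] [0.458 0.249 0.022] [0.413 0.228 0.016] [0.494 0.276 0.029]
scene [502 148  10  13  52] [ 0.891  1.112 -0.087] [ 0.87   1.085 -0.094] [ 0.914  1.138 -0.08 ]
scene [464 181  20  33 100] [ 0.859  1.129 -0.42 ] [ 0.815  1.043 -0.431] [ 0.918  1.24  -0.356]
scene [159 209  15  10  46] [ 0.484 -0.239  0.057] [ 0.444 -0.246  0.051] [ 0.495 -0.213  0.062]
scene [191 209   7   5  15] [ 0.509 -0.144  0.038] [ 0.495 -0.15   0.031] [ 0.522 -0.138  0.042]
scene [476 212  19  12  33] [ 0.968  1.076 -0.419] [ 0.928  1.056 -0.43 ] [ 1.011  1.092 -0.409]
scene [496 2
[... 807 characters left out ...]
] [ 0.875 -0.283  0.01 ] [ 0.898 -0.247  0.016]
side [126 129  39  44 584] [ 0.896 -0.114  0.013] [ 0.876 -0.213  0.009] [ 0.926 -0.013  0.064]
side [281 131  17   7  66] [ 0.468 -0.215  0.058] [ 0.444 -0.233  0.055] [ 0.493 -0.207  0.061]
side [257 137  11   5  28] [ 0.551 -0.205  0.039] [ 0.535 -0.213  0.036] [ 0.566 -0.198  0.041]
side [269 156  12   5  30] [ 0.503 -0.127  0.039] [ 0.486 -0.137  0.036] [ 0.516 -0.122  0.042]
side [  78  174   68  112 1519] [0.896 0.181 0.012] [ 0.875 -0.008  0.009] [0.926 0.325 0.015]
side [238 229   8   7  46] [0.554 0.147 0.048] [0.545 0.137 0.043] [0.563 0.155 0.052]
side [258 271  36  26 292] [0.452 0.261 0.024] [0.413 0.237 0.019] [0.493 0.284 0.028]
```

View pics/cropA.png

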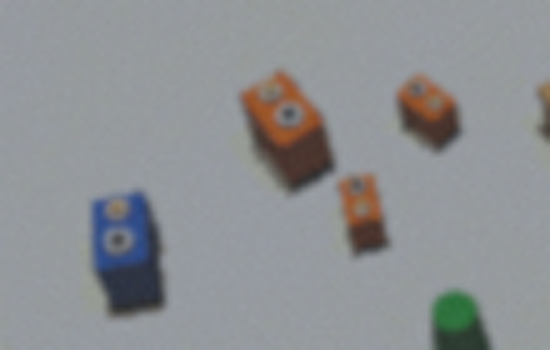

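View pics/cropB.png

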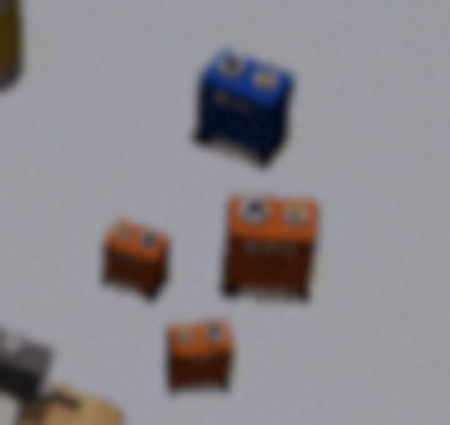

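View pics/cropC.png

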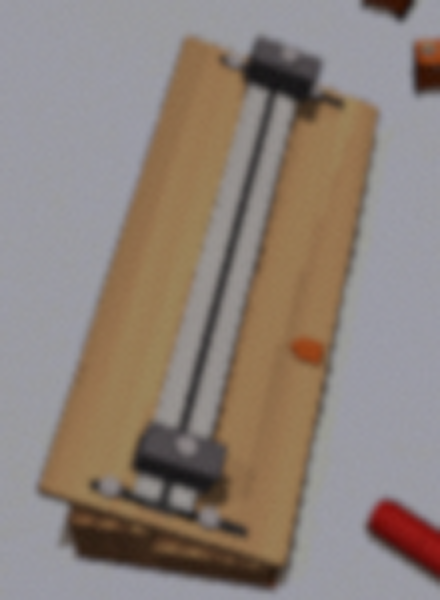

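```bash
python3 - <<'E'
from h import *
for c in ["scene","side"]:
    im=cv2.imread(f"pics/{c}0.png");W=cloud(c,np.load(c+"0.npy"))
    x,y,z=W[...,0],W[...,1],W[...,2]
    m=(z>0.047)&(z<0.062)&(abs(x-.468)<.05)&(abs(y+.222)<.05)
    P=W[m][:,:2].astype(np.float32)
    print(c,len(P),cv2.minAreaRect(P*1000),P.mean(0))
    # board: region around rail, wood coloured
    hsv=cv2.cvtColor(im,cv2.COLOR_BGR2HSV)
    wood=(hsv[...,0]>8)&(hsv[...,0]<25)&(hsv[...,1]>70)&(z>0.02)&(z<0.25)&(x>.45)&(x<.85)&(abs(y-.05)<.3)
    P=W[wood]
    best=None;rng=np.random.default_rng(0)
    for _ in range(400):
        q=P[rng.choice(len(P),3,replace=False)];n=np.cross(q[1]-q[0],q[2]-q[0])
        if np.linalg.norm(n)<1e-6: continue
        n/=np.linalg.norm(n); 
        if n[2]<0:n=-n
        k=np.sum(abs((P-q[0])@n)<.003)
        if best is None or k>best[0]: best=(k,n,q[0])
    inl=P[abs((P-best[2])@best[1])<.004]
    ce=inl.mean(0);n=np.linalg.svd(inl-ce)[2][2];n*=np.sign(n[2])
    print("plane",len(P),len(inl),ce,n,"slope",np.degrees(np.arccos(n[2])),"yaw",np.degrees(np.arctan2(-n[1],-n[0])))
    h=(W-ce)@n
    r=(abs(h-.016)<.006)&(x>.45)&(x<.9)&(y>-.2)&(y<.3)&~wood&(hsv[...,2]>60)
    R=W[r]; print("rail pts",len(R)); c0=R.mean(0); v=np.linalg.svd(R-c0)[2][0]; print(c0,v,np.degrees(np.arctan2(v[0],v[1])))
    st=(h>.024)&(h<.035)&(x>.45)&(x<.9)&(y>-.2)&(y<.3)
    S=W[st]
    print("stops"); 
    for s in (S[S[:,1]<.05],S[S[:,1]>.05]): print(len(s),s.mean(0) if len(s) else 0)
E
```

```text
scene 147 ((468.15240478515625, -230.1376495361328), (61.14656066894531, 37.34347915649414), 0.8972575068473816) [ 0.4701264  -0.23089695]
plane 2702 1627 [0.62501374 0.09465096 0.06981285] [-0.34012327  0.00621326  0.94036033] slope 19.887841841305715 yaw -1.0465435083690315
rail pts 549
[0.6047081  0.09784602 0.07939404] [ 0.00398478 -0.99996223  0.00772438] 179.77168128599666
stops
30 [ 0.61627598 -0.04993154  0.09963704]
29 [0.61874468 0.25085015 0.09812927]
side 159 ((469.1898193359375, -224.50485229492188), (55.67145538330078, 38.91714096069336), 2.9277586936950684) [ 0.46826547 -0.21877925]
plane 5643 4960 [0.61032411 0.13099633 0.06589974] [-0.34176067  0.00544529  0.93977124] slope 19.98682472377992 yaw -0.912819643942353
rail pts 1378
[0.6022225  0.12673368 0.07994154] [ 0.07080991 -0.9969056   0.03413478] 175.9371214816753
stops
49 [ 0.6081902  -0.0315313   0.09712721]
49 [0.61060144 0.27017868 0.09703231]
```

{"method": "play_rows", "body": {"deltas": [[[0.05,0.06,0],0],[[0.1,0.1,0],-0.1],[[0.15,0.14,0],-0.2],[[0.19,0.18,0],-0.2],[[0.22,0.22,0],-0.2]]}}

```text
time: 1.23
tool_pos: [0.3619, -0.3876, 0.2316]
tool_rot: [0.0, 1.0, 0.013, 0.0]
contact_force: [0.3, -0.1, 0.0]
gripper_width: 0.996
```

{"method": "play_rows", "body": {"deltas": [[[0.03,0.05,0],0],[[0.06,0.1,0],0],[[0.08,0.14,-0.01],0],[[0.09,0.162,-0.02],0],[[0.09,0.162,-0.02],0]]}}

```text
time: 1.85
tool_pos: [0.4506, -0.2254, 0.2104]
tool_rot: [-0.0, 1.0, 0.015, -0.001]
contact_force: [-0.1, 0.0, -0.6]
gripper_width: 1.002
```

```bash
python3 - <<'E'
from h import *
print(status.state()["tool_pos"])
cp=camera_params("wrist");p,d=grab_frame("wrist"); cv2.imwrite("pics/w1.png",p); np.save("w1.npy",d); print(cp["world_from_camera"])
print(boxes_of("wrist","guide_mid"))
E
```

```text
[ 0.45055169 -0.22539256  0.21043766]
[[ 2.94492790e-02  9.63126057e-01  2.67433990e-01  5.17467128e-01]
 [-9.99566167e-01  2.82508923e-02  8.32853180e-03 -2.23222503e-01]
 [ 4.66177140e-04 -2.67563238e-01  9.63540189e-01  3.52218052e-01]
 [ 0.00000000e+00  0.00000000e+00  0.00000000e+00  1.00000000e+00]]
[{'box': [166.8, 110.9, 202.7, 148.6], 'confidence': 0.95}, {'box': [235.0, 62.2, 270.2, 103.2], 'confidence': 0.9}, {'box': [0.0, 4.6, 146.7, 111.4], 'confidence': 0.47}]
```

View pics/w1.png

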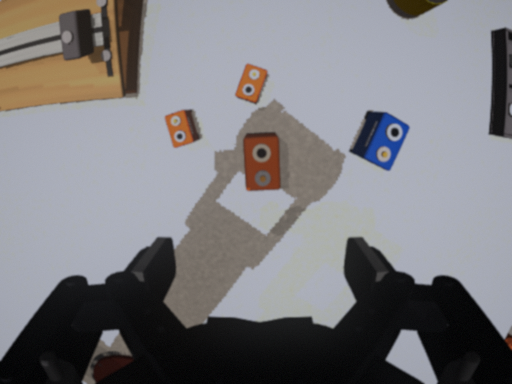

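```bash
python3 - <<'E'
from h import *
d=cv2.imread("pics/side0.png")
a=cv2.resize(d[95:155,270:305],None,fx=10,fy=10,interpolation=cv2.INTER_LANCZOS4)
a=cv2.convertScaleAbs(a,alpha=1.6,beta=10)
cv2.imwrite("pics/cropD.png",a)
E
```

```text
(no output)
```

View pics/cropD.png

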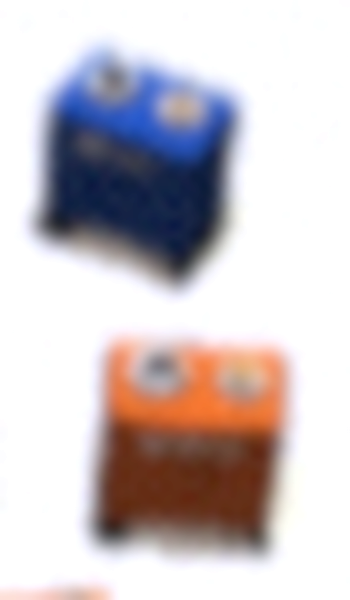

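{"method": "play_rows", "body": {"deltas": [[[-0.04,-0.04,-0.03],0],[[-0.06,-0.08,-0.07],0],[[-0.06,-0.12,-0.11],0],[[-0.06,-0.13,-0.14],0],[[-0.06,-0.13,-0.14],0]]}}

```text
time: 2.58
tool_pos: [0.3884, -0.3572, 0.069]
tool_rot: [-0.002, 1.0, 0.012, -0.002]
contact_force: [0.2, 0.4, 0.5]
gripper_width: 0.997
```

```bash
python3 - <<'E'
from h import *
print(status.state()["tool_pos"])
cp=camera_params("wrist");p,d=grab_frame("wrist"); cv2.imwrite("pics/w2.png",p); np.save("w2.npy",d); print(cp["world_from_camera"])
E
```

```text
[ 0.38836263 -0.3571752   0.06903052]
[[ 0.0233052   0.96269549  0.26958164  0.4555832 ]
 [-0.99972459  0.02318647  0.00362514 -0.35587503]
 [-0.00276074 -0.26959188  0.96297071  0.21065994]
 [ 0.          0.          0.          1.        ]]
```

View pics/w2.png

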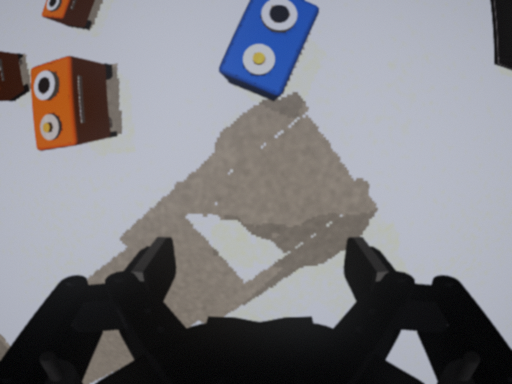

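```bash
python3 - <<'E'
from h import *
d=cv2.imread("pics/w2.png")
a=cv2.resize(d[50:155,25:130],None,fx=5.5,fy=5.5,interpolation=cv2.INTER_CUBIC)
a=(255*(a/255.)**0.5).astype(np.uint8)
cv2.imwrite("pics/w2c.png",a)
E
```

```text
(no output)
```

View pics/w2c.png

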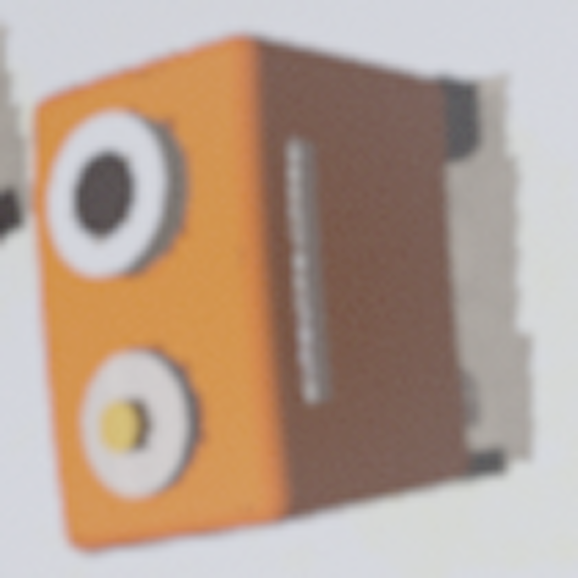

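```bash
cat >> h.py <<'E'
def wcloud(d,T,K):
    v,u=np.mgrid[:384,:512]; x=(u-K[0,2])/K[0,0]; y=(v-K[1,2])/K[1,1]
    th=np.hypot(x,y); s=np.where(th>1e-9,np.tan(np.minimum(th,1.5))/np.maximum(th,1e-9),1)
    P=np.stack([x*s*d,-y*s*d,-d,np.ones_like(d)],-1); W=(P@T.T)[...,:3]; W[d==0]=np.nan; return W
def wpose(s):
    pass
E
python3 - <<'E'
from h import *
K=camera_params("wrist")["mtx"]
T1=np.array([[ 2.94492790e-02,9.63126057e-01,2.67433990e-01,5.17467128e-01],[-9.99566167e-01,2.82508923e-02,8.32853180e-03,-2.23222503e-01],[4.66177140e-04,-2.67563238e-01,9.63540189e-01,3.52218052e-01],[0,0,0,1]])
T2=camera_params("wrist")["world_from_camera"]
for n,T in [("w1",T1),("w2",T2)]:
    W=wcloud(np.load(n+".npy"),T,K); x,y,z=W[...,0],W[...,1],W[...,2]
    t=(abs(x-.47)<.1)&(abs(y+.3)<.1)&(abs(z)<.01); print(n,"table z",np.nanmedian(z[t]))
    m=(z>0.053)&(z<0.063)&(abs(x-.468)<.05)&(abs(y+.225)<.04)
    P=W[m]; print(len(P),cv2.minAreaRect(P[:,:2].astype(np.float32)*1000),np.nanpercentile(P,[1,50,99],axis=0).round(4))
    if n=="w1":
        im=cv2.imread("pics/w1.png")
        hsv=cv2.cvtColor(im,cv2.COLOR_BGR2HSV)
        b=(x>.45)&(x<.8)&(y>-.3)&(y<.35)&(z>.02)
        print("console pts",b.sum(),np.nanpercentile(W[b],[1,99],axis=0).round(3))
E
```

```text
w1 table z -0.0006894390502554804
1833 ((466.0539855957031, -227.15089416503906), (55.63022232055664, 36.322021484375), 4.045425891876221) [[ 0.4393 -0.2452  0.0543]
 [ 0.4668 -0.2271  0.0572]
 [ 0.4936 -0.209   0.0629]]
console pts 52201 [[ 0.451 -0.294  0.032]
 [ 0.655  0.103  0.314]]
w2 table z 0.0011506073678586165
3377 ((467.2239990234375, -227.95025634765625), (56.619659423828125, 37.16495895385742), 4.546291828155518) [[ 0.4398 -0.2468  0.0536]
 [ 0.464  -0.2349  0.0588]
 [ 0.4941 -0.2104  0.0628]]
```

{"method": "play_rows", "body": {"deltas": [[[0.02,0.03,0.04],0.05],[[0.05,0.08,0.05],0.05],[[0.08,0.13,0.05],0.05],[[0.08,0.13,0.03],0.05],[[0.08,0.13,0.03],0.05]]}}

```text
time: 3.25
tool_pos: [0.4707, -0.226, 0.1022]
tool_rot: [0.0, 0.999, 0.039, 0.0]
contact_force: [-0.1, -0.2, -0.7]
gripper_width: 0.996
```

```bash
python3 - <<'E'
from h import *
s=status.state();print(s["tool_pos"],s["tool_rot"])
cp=camera_params("wrist");p,d=grab_frame("wrist"); cv2.imwrite("pics/w3.png",p)
W=wcloud(d,cp["world_from_camera"],cp["mtx"]); x,y,z=W[...,0],W[...,1],W[...,2]
m=(z>0.053)&(z<0.063)&(abs(x-.468)<.05)&(abs(y+.225)<.035)
P=W[m]; print(len(P),cv2.minAreaRect(P[:,:2].astype(np.float32)*1000),np.nanpercentile(P,[1,50,99],axis=0).round(4))
E
```

```text
[ 0.4707395  -0.22603145  0.10220357] [1.62797708e-04 9.99226279e-01 3.93293601e-02 1.31588116e-04]
3928 ((466.48858642578125, -226.99685668945312), (55.38472366333008, 36.279701232910156), 4.596702575683594) [[ 0.4396 -0.2451  0.0543]
 [ 0.4689 -0.2267  0.0573]
 [ 0.494  -0.2087  0.0629]]
```

View pics/w3.png

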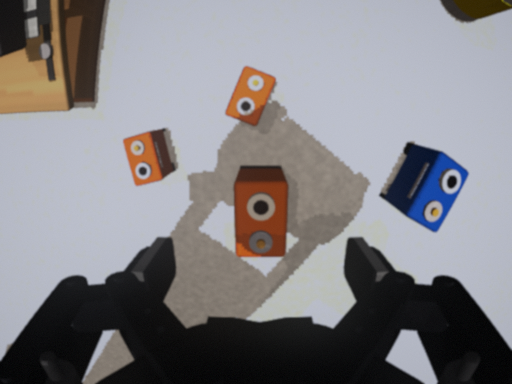

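{"method": "play_rows", "body": {"deltas": [[[-0.002,-0.001,-0.03],0],[[-0.002,-0.001,-0.06],0],[[-0.002,-0.001,-0.08],0],[[-0.002,-0.001,-0.084],0],[[-0.002,-0.001,-0.084],0]]}}

```text
time: 3.92
tool_pos: [0.4691, -0.2289, 0.0187]
tool_rot: [0.001, 0.999, 0.038, 0.001]
contact_force: [-0.7, 0.2, -0.1]
gripper_width: 0.999
```

{"method": "play_rows", "body": {"deltas": [[[0,0,0],0],[[0,0,0],0],[[0,0,0],0],[[0,0,0],0],[[0,0,0],0]], "grip": -1}}

```text
time: 4.55
tool_pos: [0.4691, -0.2283, 0.018]
tool_rot: [0.0, 0.999, 0.038, 0.0]
contact_force: [0.1, 0.4, 6.1]
gripper_width: 0.416
```

{"method": "play_rows", "body": {"deltas": [[[0,0,0.05],0],[[0,0.03,0.1],-0.04],[[0.02,0.09,0.14],-0.085],[[0.04,0.15,0.17],-0.085],[[0.05,0.21,0.18],-0.085]]}}

```text
time: 5.18
tool_pos: [0.5157, -0.0339, 0.1944]
tool_rot: [0.0, 1.0, -0.005, 0.001]
contact_force: [2.6, 0.3, -2.3]
gripper_width: 0.412
```

{"method": "play_rows", "body": {"deltas": [[[0.01,0.06,0],0],[[0.02,0.12,0],0],[[0.02,0.155,0],0],[[0.02,0.16,0],0],[[0.02,0.16,0],0]]}}

```text
time: 5.8
tool_pos: [0.5345, 0.1245, 0.1921]
tool_rot: [0.0, 1.0, -0.004, -0.001]
contact_force: [-0.9, -0.3, -2.8]
gripper_width: 0.418
```

```bash
cat > look.py <<'E'
from h import *
import sys,json
n=sys.argv[1]
s=status.state();cp=camera_params("wrist");p,d=grab_frame("wrist"); cv2.imwrite(f"pics/{n}.png",p); np.savez(n+".npz",d=d,T=cp["world_from_camera"],K=cp["mtx"],tool=s["tool_pos"])
print(s["time"],s["tool_pos"],s["tool_rot"],s["contact_force"])
E
python3 look.py w4
python3 - <<'E'
from h import *
p,d=grab_frame("scene"); cv2.imwrite("pics/scene4.png",p)
p,d=grab_frame("side"); cv2.imwrite("pics/side4.png",p)
print(outline_of("wrist","pointer_tip").__len__(), [(b["box"],b["confidence"]) for b in boxes_of("wrist","pointer_tip")])
E
```

```text
5.8 [0.53451593 0.12453122 0.19213869] [ 3.46961670e-04  9.99992121e-01 -3.87921488e-03 -7.67466204e-04] [-0.87065566 -0.33647731 -2.84009366]
2 [([229.6, 149.1, 244.4, 172.9], 0.64)]
```

View pics/w4.png

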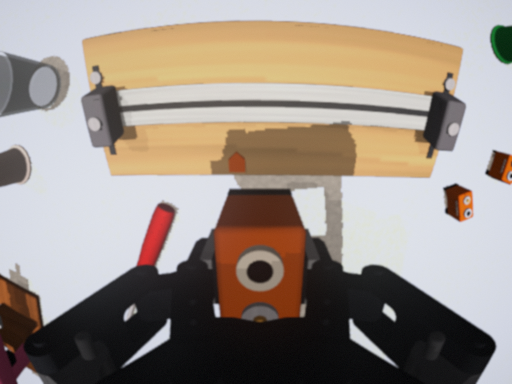

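```bash
cat > rail.py <<'E'
from h import *
import sys
n=sys.argv[1]; q=np.load(n+".npz"); im=cv2.imread(f"pics/{n}.png")
W=wcloud(q["d"],q["T"],q["K"]); x,y,z=W[...,0],W[...,1],W[...,2]
hsv=cv2.cvtColor(im,cv2.COLOR_BGR2HSV)
tb=(abs(z)<.012); print("table z",np.nanmedian(z[tb]))
wood=(hsv[...,0]>8)&(hsv[...,0]<25)&(hsv[...,1]>70)&(z>0.02)&(z<0.16)&(x>.48)&(x<.8)&(abs(y-.12)<.2)
P=W[wood]; ce=P.mean(0)
for _ in range(5):
    k=abs((P-ce)@np.linalg.svd(P-ce,full_matrices=False)[2][2])<.003 if _ else np.ones(len(P),bool)
    P=P[k]; ce=P.mean(0)
nrm=np.linalg.svd(P-ce,full_matrices=False)[2][2]; nrm*=np.sign(nrm[2])
print("plane",len(P),ce.round(4),nrm.round(4),"slope",np.degrees(np.arccos(nrm[2])).round(2),"yaw x",np.degrees(np.arctan2(-nrm[1],-nrm[0])).round(2))
h=(W-ce)@nrm
r=(abs(h-.016)<.004)&(x>.5)&(x<.75)&(y>-.02)&(y<.25)
R=W[r]; print("rail",len(R),"h med",np.median(h[r]))
# edges per y-slice : colour+height
ys=np.arange(0.02,0.22,.02);E=[]
for yy in ys:
    k=r&(abs(y-yy)<.01); a=np.percentile(x[k],[.5,99.5]); E.append(a)
    print(round(yy,3),a.round(4),round((a[1]-a[0])/np.cos(np.radians(20)),4))
E=np.array(E); print("slope dx/dy",np.polyfit(ys,E[:,0],1)[0],np.polyfit(ys,E[:,1],1)[0],"centre x at mean",E.mean(0))
up=W[r&(abs(y-.13)<.06)]; A=np.c_[up[:,0],np.ones(len(up))]; c=np.linalg.lstsq(A,up[:,2],rcond=None)[0]; print("rail top z = %.4f*x+%.4f"%tuple(c))
o=((hsv[...,0]<13)&(hsv[...,1]>150)&(abs(h)<.01)&(x>.5)&(x<.6)&(y>.05)&(y<.2))
O=W[o]; print("pointer",o.sum(),np.percentile(O,[2,50,98],axis=0).round(4)); t=O[np.argsort(-O[:,0])[:6]]; print("tip",t.mean(0).round(4))
st=(h>.026)&(h<.036)&(x>.45)&(x<.9)&(y>-.2)&(y<.4);S=W[st]
for s in (S[S[:,1]<.1],S[S[:,1]>.1]): print("stop",len(s),s.mean(0).round(4),np.percentile(s,[3,97],axis=0).round(4).tolist())
E
python3 rail.py w4
```

```text
table z -0.0007506565508823559
plane 37079 [0.6167 0.1121 0.0683] [-0.3421  0.006   0.9397] slope 20.01 yaw x -1.0
rail 11340 h med 0.01604610577096131
0.02 [0.5922 0.6246] 0.0345
0.04 [0.5924 0.6248] 0.0346
0.06 [0.5926 0.625 ] 0.0345
0.08 [0.5928 0.6252] 0.0345
0.1 [0.5929 0.6259] 0.0352
0.12 [0.5929 0.6258] 0.035
0.14 [0.594  0.6261] 0.0342
0.16 [0.5944 0.6265] 0.0342
0.18 [0.5942 0.6266] 0.0344
0.2 [0.5945 0.6268] 0.0344
slope dx/dy 0.013908560186868332 0.012667307996162504 centre x at mean [0.59327966 0.62575395]
rail top z = 0.3594*x+-0.1364
pointer 274 [[0.5436 0.1393 0.0438]
 [0.5524 0.1467 0.0476]
 [0.5624 0.1544 0.0515]]
tip [0.5629 0.1468 0.0502]
stop 336 [ 0.6061 -0.0328  0.0984] [[0.5823, -0.0468, 0.088], [0.6252, -0.0305, 0.1082]]
stop 347 [0.611  0.2569 0.0981] [[0.5867, 0.2478, 0.0877], [0.6296, 0.3928, 0.1071]]
```

```bash
python3 - <<'E'
from h import *
q=np.load("w4.npz"); W=wcloud(q["d"],q["T"],q["K"]); im=cv2.imread("pics/w4.png"); hsv=cv2.cvtColor(im,cv2.COLOR_BGR2HSV)
t=q["tool"]; x,y,z=[W[...,i] for i in range(3)]
m=(abs(x-t[0])<.05)&(abs(y-t[1])<.018)&(z>.15)&(z<.26)&(hsv[...,0]<13)&(hsv[...,1]>130)
P=W[m]-t; 
hi=P[P[:,2]>.035]; print("z",np.percentile(P[:,2],[1,50,99]).round(4),"top",np.percentile(hi,[1,50,99],axis=0).round(4))
A=np.c_[hi[:,:2],np.ones(len(hi))]; print("plane",np.linalg.lstsq(A,hi[:,2],rcond=None)[0])
fr=P[(P[:,2]<.03)]; print("front",len(fr),np.percentile(fr,[5,50,95],axis=0).round(4))
E
```

```text
z [-0.0027  0.0386  0.0403] top [[-0.0168 -0.0175  0.0356]
 [ 0.0096 -0.0002  0.0389]
 [ 0.0252  0.0175  0.0404]]
plane [-0.01986691  0.00249856  0.03890965]
front 1647 [[ 0.0248 -0.0143 -0.0026]
 [ 0.0251 -0.0003  0.0157]
 [ 0.0255  0.0138  0.0287]]
```

View pics/side4.png

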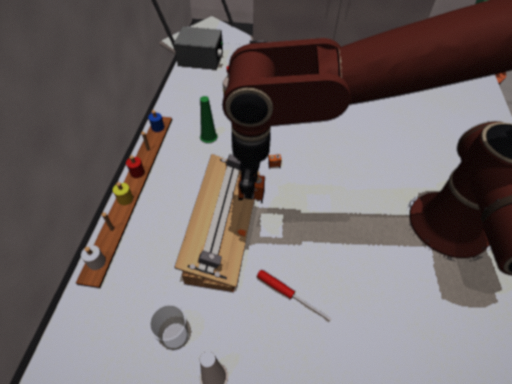

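{"method": "play_rows", "body": {"deltas": [[[0.03,0.01,0],-0.008],[[0.065,0.02,-0.02],-0.008],[[0.083,0.0215,-0.05],-0.008],[[0.083,0.0215,-0.07],-0.008],[[0.083,0.0215,-0.07],-0.008]]}}

```text
time: 6.68
tool_pos: [0.6159, 0.1456, 0.1204]
tool_rot: [0.0, 1.0, -0.008, -0.003]
contact_force: [-0.8, 0.6, -1.8]
gripper_width: 0.418
```

{"method": "play_rows", "body": {"deltas": [[[0,0,-0.005],0],[[0,0,-0.008],0],[[0,0,-0.01],0],[[0,0,-0.01],0]]}}

```text
time: 7.18
tool_pos: [0.618, 0.1463, 0.1134]
tool_rot: [-0.0, 1.0, -0.008, 0.0]
contact_force: [0.1, 0.0, -2.0]
gripper_width: 0.413
```

```bash
python3 look.py w5
```

```text
7.175 [0.61804931 0.14631921 0.11337225] [-1.98955823e-05  9.99967265e-01 -8.08886606e-03  1.95340461e-04] [ 1.20633753e-01  1.38488732e-03 -1.95799423e+00]
```

View pics/w5.png

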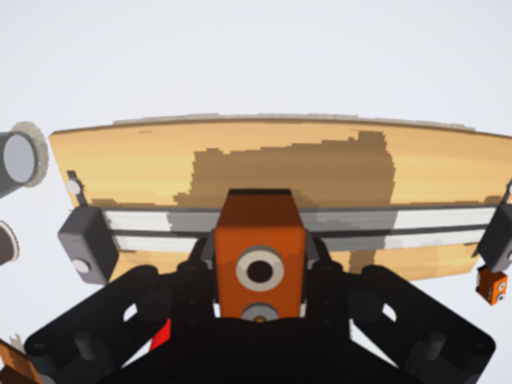

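```bash
python3 rail.py w5 2>&1 | head -20
```

```text
table z -0.0007703747421844431
plane 1472 [0.5749 0.2004 0.0525] [-0.3547  0.0045  0.935 ] slope 20.78 yaw x -0.73
rail 10436 h med 0.015641853204491657
0.02 [0.5927 0.625 ] 0.0343
0.04 [0.5931 0.6253] 0.0343
0.06 [0.5934 0.6255] 0.0342
0.08 [0.5927 0.6258] 0.0352
0.1 [0.5933 0.6261] 0.0349
0.12 [0.6078 0.6429] 0.0374
0.14 [0.6428 0.6435] 0.0008
0.16 [0.6326 0.6437] 0.0118
0.18 [0.6043 0.6272] 0.0243
0.2 [0.5948 0.6272] 0.0344
slope dx/dy 0.1389815789398982 0.058754708039996884 centre x at mean [0.60474854 0.63121416]
rail top z = 0.3689*x+-0.1420
Traceback (most recent call last):
  File "rail.py", line 25, in <module>
    O=W[o]; print("pointer",o.sum(),np.percentile(O,[2,50,98],axis=0).round(4)); t=O[np.argsort(-O[:,0])[:6]]; print("tip",t.mean(0).round(4))
                                    ~~~~~~~~~~~~~^^^^^^^^^^^^^^^^^^^^
```

{"method": "play_rows", "body": {"deltas": [[[0,0,-0.004],0],[[0,0,-0.008],0],[[0,0,-0.011],0],[[0,0,-0.012],0],[[0,0,-0.012],0]]}}

```text
time: 7.85
tool_pos: [0.618, 0.1463, 0.1009]
tool_rot: [0.0, 1.0, -0.008, -0.0]
contact_force: [-0.8, -0.2, -2.3]
gripper_width: 0.411
```

{"method": "play_rows", "body": {"deltas": [[[0,0,-0.001],0],[[0,0,-0.002],0],[[0,0,-0.002],0]]}}

```text
time: 8.22
tool_pos: [0.618, 0.1463, 0.099]
tool_rot: [-0.0, 1.0, -0.008, -0.0]
contact_force: [-0.0, -0.2, -0.5]
gripper_width: 0.418
```

{"method": "play_rows", "body": {"deltas": [[[0,0,-0.001],0],[[0,0,-0.001],0]]}}

```text
time: 8.48
tool_pos: [0.618, 0.1463, 0.098]
tool_rot: [0.0, 1.0, -0.008, -0.0]
contact_force: [0.4, -0.3, -1.7]
gripper_width: 0.414
```

{"method": "play_rows", "body": {"deltas": [[[0,0,-0.001],0],[[0,0,-0.001],0]]}}

```text
time: 8.72
tool_pos: [0.6182, 0.1463, 0.0976]
tool_rot: [-0.0, 1.0, -0.008, 0.0]
contact_force: [-1.1, -0.3, 1.4]
gripper_width: 0.412
```

{"method": "play_rows", "body": {"deltas": [[[0,0,-0.0005],0],[[0,0,-0.0005],0]]}}

```text
time: 8.98
tool_pos: [0.6183, 0.1463, 0.0974]
tool_rot: [-0.0, 1.0, -0.008, 0.0]
contact_force: [-2.7, -0.8, 4.9]
gripper_width: 0.417
```

{"method": "play_rows", "body": {"deltas": [[[0,0,0.002],0],[[-0.002,0,0.002],0],[[-0.004,0,0.002],0],[[-0.004,0,0.002],0]]}}

```text
time: 9.48
tool_pos: [0.6136, 0.1463, 0.0981]
tool_rot: [0.0, 1.0, -0.008, -0.0]
contact_force: [0.7, -0.6, -1.7]
gripper_width: 0.413
```

{"method": "play_rows", "body": {"deltas": [[[-0.001,0,0],0],[[-0.002,0,0],0],[[-0.002,0,0],0]]}}

```text
time: 9.85
tool_pos: [0.612, 0.1463, 0.0986]
tool_rot: [-0.0, 1.0, -0.008, 0.0]
contact_force: [-0.2, -0.6, -1.0]
gripper_width: 0.415
```

{"method": "play_rows", "body": {"deltas": [[[-0.001,0,0],0],[[-0.001,0,0],0]]}}

```text
time: 10.1
tool_pos: [0.611, 0.1463, 0.0986]
tool_rot: [-0.0, 1.0, -0.008, -0.0]
contact_force: [0.2, -0.2, -1.3]
gripper_width: 0.417
```

{"method": "play_rows", "body": {"deltas": [[[-0.001,0,0],0],[[-0.001,0,0],0]]}}

```text
time: 10.35
tool_pos: [0.6099, 0.1463, 0.0986]
tool_rot: [-0.0, 1.0, -0.008, -0.0]
contact_force: [0.2, -0.1, -1.4]
gripper_width: 0.417
```

{"method": "play_rows", "body": {"deltas": [[[-0.001,0,0],0],[[-0.001,0,0],0]]}}

```text
time: 10.6
tool_pos: [0.6091, 0.1463, 0.0986]
tool_rot: [-0.0, 1.0, -0.008, 0.0]
contact_force: [0.3, 0.4, -2.7]
gripper_width: 0.417
```

{"method": "play_rows", "body": {"deltas": [[[-0.0005,0,0],0],[[-0.0005,0,0],0]]}}

```text
time: 10.85
tool_pos: [0.609, 0.1463, 0.0986]
tool_rot: [-0.0, 1.0, -0.008, 0.001]
contact_force: [3.6, 0.5, -2.6]
gripper_width: 0.418
```

{"method": "play_rows", "body": {"deltas": [[[0,0,-0.0005],0],[[0,0,-0.0007],0]]}}

```text
time: 11.1
tool_pos: [0.609, 0.1463, 0.0984]
tool_rot: [-0.0, 1.0, -0.008, 0.001]
contact_force: [2.7, 0.2, 0.2]
gripper_width: 0.414
```

```bash
python3 - <<'E'
from h import *
p,d=grab_frame("side"); cv2.imwrite("pics/side6.png",cv2.resize(p[130:280,180:330],None,fx=4,fy=4,interpolation=cv2.INTER_CUBIC))
E
```

```text
(no output)
```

View pics/side6.png

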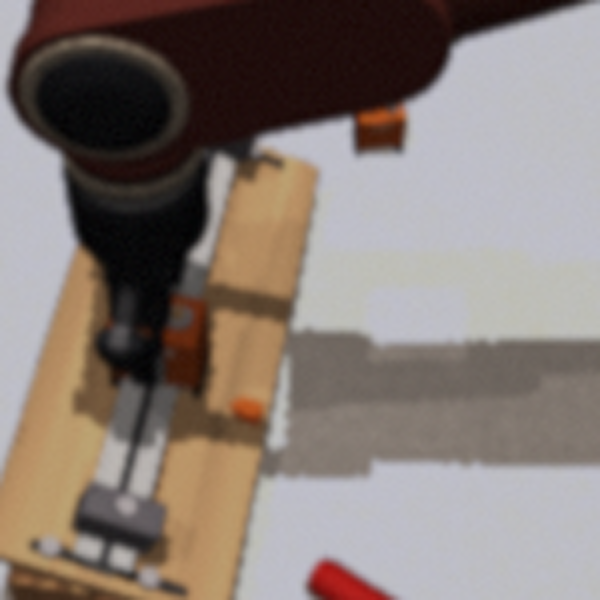

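{"method": "play_rows", "body": {"deltas": [[[0,0,0],0],[[0,0,0],0],[[0,0,0],0]], "grip": 0.15}}

```text
time: 11.52
tool_pos: [0.6083, 0.1463, 0.0978]
tool_rot: [0.0, 1.0, -0.008, -0.0]
contact_force: [0.5, 0.8, -0.3]
gripper_width: 0.573
```

```bash
python3 look.py w7
```

```text
11.525 [0.60828741 0.14632881 0.09777507] [ 1.16768095e-05  9.99967441e-01 -8.06398716e-03 -2.99151833e-04] [ 0.49793029  0.81774342 -0.27385471]
```

View pics/w7.png

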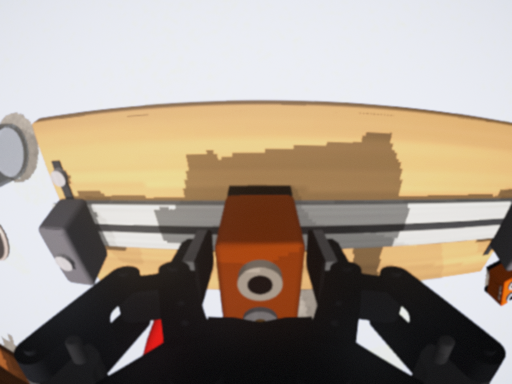

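{"method": "play_rows", "body": {"deltas": [[[0,0,0.02],0],[[0,0,0.05],0],[[-0.01,0,0.08],0],[[-0.03,0,0.09],0],[[-0.03,0,0.09],0]]}}

```text
time: 12.2
tool_pos: [0.5791, 0.1466, 0.1909]
tool_rot: [-0.0, 1.0, -0.008, 0.002]
contact_force: [0.1, -0.2, 0.5]
gripper_width: 0.575
```

```bash
python3 look.py w8; cat > modtop.py <<'E'
from h import *
import sys
n=sys.argv[1]; q=np.load(n+".npz"); W=wcloud(q["d"],q["T"],q["K"]); im=cv2.imread(f"pics/{n}.png"); hsv=cv2.cvtColor(im,cv2.COLOR_BGR2HSV)
x,y,z=[W[...,i] for i in range(3)]
m=(abs(x-.595)<.06)&(abs(y-.146)<.03)&(z>.105)&(z<.16)&(hsv[...,0]<13)&(hsv[...,1]>130)
P=W[m]
rng=np.random.default_rng(0);best=(0,)
for _ in range(500):
    a=P[rng.choice(len(P),3,replace=False)];nn=np.cross(a[1]-a[0],a[2]-a[0]);l=np.linalg.norm(nn)
    if l<1e-8: continue
    nn/=l; nn*=np.sign(nn[2])
    if nn[2]<.85: continue
    k=abs((P-a[0])@nn)<.001
    if k.sum()>best[0]: best=(k.sum(),k)
P=P[best[1]];ce=P.mean(0);nn=np.linalg.svd(P-ce,full_matrices=False)[2][2];nn*=np.sign(nn[2])
print("top",len(P),ce.round(4),nn.round(4),"tilt",np.degrees(np.arctan2(-nn[0],nn[2])).round(2),"side",np.degrees(np.arctan2(nn[1],nn[2])).round(2))
print(np.percentile(P,[1,99],axis=0).round(4).tolist(), cv2.minAreaRect((P[:,:2]*1000).astype(np.float32)))
# height above rail top plane (from w4)
N=np.array([-.3421,.006,.9397]);N/=np.linalg.norm(N);c0=np.array([.6167,.1121,.0683])
print("top height over rail face",np.percentile((P-c0)@N-.016,[1,50,99]).round(4),"angle deg",np.degrees(np.arccos(nn@N)).round(2))
E
python3 modtop.py w8
```

```text
12.2 [0.57910841 0.14655227 0.19094085] [-3.10338589e-04  9.99965999e-01 -7.93793886e-03  2.21228670e-03] [ 0.14184212 -0.24397285  0.50568074]
top 2219 [0.6006 0.1463 0.1326] [-0.1602  0.0079  0.987 ] tilt 9.22 side 0.46
[[0.5727, 0.1294, 0.1277], [0.6254, 0.1633, 0.137]] ((599.425048828125, 146.462158203125), (34.94203186035156, 54.26816177368164), 89.2095718383789)
top height over rail face [0.0447 0.0504 0.0557] angle deg 10.78
```

View pics/w8.png

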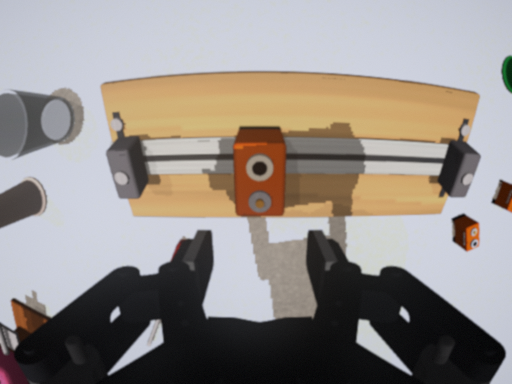

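{"method": "play_rows", "body": {"deltas": [[[-0.004,0,0],0],[[-0.004,0,0],0],[[-0.004,0,-0.015],0],[[-0.004,0,-0.03],0],[[-0.004,0,-0.045],0]], "grip": -1}}

```text
time: 12.88
tool_pos: [0.5739, 0.1462, 0.1408]
tool_rot: [0.0, 1.0, -0.008, -0.001]
contact_force: [0.5, 0.1, 0.1]
gripper_width: -0.001
```

{"method": "play_rows", "body": {"deltas": [[[0,0,-0.002],0],[[0,0,-0.004],0],[[0,0,-0.004],0]]}}

```text
time: 13.25
tool_pos: [0.5749, 0.1463, 0.1393]
tool_rot: [-0.0, 1.0, -0.008, 0.0]
contact_force: [0.3, 0.6, 0.3]
gripper_width: -0.001
```

{"method": "play_rows", "body": {"deltas": [[[0,0,-0.001],0],[[0,0,-0.002],0],[[0,0,-0.003],0]]}}

```text
time: 13.62
tool_pos: [0.5746, 0.1463, 0.136]
tool_rot: [-0.0, 1.0, -0.008, 0.0]
contact_force: [-0.7, -0.5, -0.0]
gripper_width: 0.0
```

{"method": "play_rows", "body": {"deltas": [[[-0.001,0,-0.001],0],[[-0.002,0,-0.002],0],[[-0.002,0,-0.002],0]]}}

```text
time: 14.0
tool_pos: [0.5723, 0.1463, 0.1337]
tool_rot: [0.0, 1.0, -0.008, -0.0]
contact_force: [0.6, -0.2, 0.3]
gripper_width: 0.003
```

{"method": "play_rows", "body": {"deltas": [[[0,0,-0.001],0],[[0,0,-0.002],0],[[0,0,-0.002],0]]}}

```text
time: 14.38
tool_pos: [0.5726, 0.1464, 0.1331]
tool_rot: [-0.0, 1.0, -0.008, 0.0]
contact_force: [-3.7, 0.7, 5.5]
gripper_width: 0.002
```

{"method": "play_rows", "body": {"deltas": [[[-0.0005,0,-0.001],0],[[-0.001,0,-0.002],0],[[-0.001,0,-0.002],0]]}}

```text
time: 14.75
tool_pos: [0.5716, 0.1465, 0.1318]
tool_rot: [-0.0, 1.0, -0.008, -0.0]
contact_force: [-5.8, -0.1, 8.8]
gripper_width: -0.003
```

{"method": "play_rows", "body": {"deltas": [[[-0.0015,0,-0.001],0],[[-0.003,0,-0.002],0],[[-0.003,0,-0.002],0]]}}

```text
time: 15.12
tool_pos: [0.568, 0.1464, 0.128]
tool_rot: [-0.0, 1.0, -0.008, -0.001]
contact_force: [-4.3, 0.3, 4.3]
gripper_width: -0.0
```

{"method": "play_rows", "body": {"deltas": [[[-0.001,0,-0.001],0],[[-0.002,0,-0.002],0],[[-0.002,0,-0.002],0]]}}

```text
time: 15.5
tool_pos: [0.5664, 0.1462, 0.1253]
tool_rot: [0.0, 1.0, -0.008, -0.0]
contact_force: [0.2, -0.4, -0.1]
gripper_width: -0.001
```

{"method": "play_rows", "body": {"deltas": [[[0,0,0.02],0],[[-0.005,0,0.05],0],[[-0.005,0,0.07],0],[[-0.005,0,0.07],0]]}}

```text
time: 16.0
tool_pos: [0.5633, 0.1465, 0.1992]
tool_rot: [-0.0, 1.0, -0.008, 0.003]
contact_force: [-0.6, 0.7, -0.5]
gripper_width: 0.0
```

```bash
python3 look.py w9; python3 modtop.py w9
```

```text
16.0 [0.5632724  0.14651385 0.19924714] [-3.95197332e-04  9.99962870e-01 -8.11331926e-03  2.87694397e-03] [-0.62439782  0.69860177 -0.47290444]
top 1822 [0.5926 0.1465 0.1273] [-0.348   0.0033  0.9375] tilt 20.36 side 0.2
[[0.566, 0.1294, 0.1169], [0.6162, 0.1634, 0.1358]] ((591.3768920898438, 146.5121307373047), (35.02086639404297, 51.299530029296875), 89.02405548095703)
top height over rail face [0.0469 0.0478 0.0489] angle deg 0.39
```

View pics/w9.png

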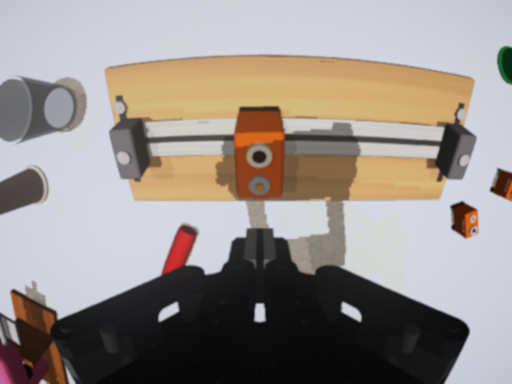

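```bash
python3 - <<'E'
from h import *
ticket.job_done()
print(status.state()["time"],status.state()["contact_force"])
E
```

```text
the job is handed in; nothing more can be done
the job is handed in; nothing more can be done
```

The orange module is hooked on the rail, snapped under its lower edge and released. I handed the job in at about 16 s, with the gripper about 70 mm clear; no verdict is given.

**What I did:**
- **Choice:** I took the largest of the three orange modules, at (167,214) in the scene picture.
- **Hooking:** I held it level, with the foot raised about 20° to the rail. I lowered it past the upper edge until the seat touched (about 7 N), raised it about 1 mm and drew it back until the hook wall touched (about 3.6 N). Then I let go, and it rested at about 11° on the clip ramp.
- **Snapping:** I pressed the rear of its top with shut fingers, following the tilt, up to about 10 N. The force fell to zero when it snapped.

**Last checks (wrist camera, after backing off):**

| Check | Measured | Limit |
|---|---|---|
| Height of the module's centre above the rail's top face | 23.8 mm | 21.5–25.6 mm |
| Tilt to the rail | 0.4° | 3.4° |
| Turn out of line with the rail | under 0.5° | 4.6° |
| Distance from the pointer along the rail | about 1 mm | 10 mm |

- **Clip not measured:** I did not read its travel directly. I take it as sprung back because the force dropped suddenly and the module stays flush.
- **Bystanders:** Those in the last picture looked unmoved. I did not measure them.
- **Disagreements:** The seat contact came about 0.6 mm higher, and the hook contact about 0.5 mm farther down-slope, than the images predicted. No check failed.

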